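# Clamp the lens pedestal with its fork

### The arm

A 6-joint arm with a two-finger parallel gripper is mounted at the origin on the work surface. World frame = base frame: x ahead of the robot, y to its left, z up, the work surface at z = 0. Lengths are in m, angles in rad, forces in N, time in s.
With the tool pointing down it reaches from about 0.225 to 0.875 m from the base axis. Payload 3.4 kg.
Tool frame: the origin (TCP) lies at the very end of the fingers, on their centre line; the grasp point (between the pads) lies 19 mm behind it; z points along the fingers, y is the direction in which the jaws open and shut (so a half turn about z gives the same grasp; the last joint's range is limited). The gripper opens to 85 mm and grips with 20 to 120 N. Pads are 22 mm wide; open, the fingers measure 114 mm over their backs; the gripper's body (76 mm by 85 mm) begins 54 mm behind the grasp point. The pads swing forward as they close: fully open they stand 13 mm farther back than shut.
Start: joints at [1.216, 0.276, 1.505, -0, 1.361, -0.121], TCP at [0.133, 0.559, 0.231] pointing down, gripper open.
Joint ranges: [-2.89, 2.89], [-0.75, 2.08], [0.22, 2.7], [-1.18, 4.32], [0.11, 2.71], [-2.7, 2.7]. Speed limits (rad/s): [2.57, 2.57, 3.14, 3.14, 3.14, 3.14].

### API

Orientations are given as a unit quaternion [w, x, y, z].
In Python, from rig import manip gives the robot as it stands. The module is installed in compiled form; this text tells all that it offers.
- The arm moves only by the tool carry_out, never from a script. Its argument "moves" is one flat list of numbers, 5 for each row, row after row: the opening in per cent of the stroke, from 0 (shut) to 100 (fully open), then the shift along the world's x, y, z in cm, then the turn about the world's z in rad. A call has exactly 10 rows; each row shifts and turns the commanded pose from where the row before left it; what a row does not reach is not made up. A row lasts 1/10 s, in which the tool goes at most 50 mm and 8.59 degrees, less where a joint would pass 70% of its speed; a pose out of reach is approached as far as the arm can. A call is refused whole if a number of a shift passes 5 or a number of a turn 0.15, either way. A call with a gripper value outside its range is refused whole. The fingers move at their own pace and stop on an object; "squeeze" is the grip in N (left out, the last holds). Time passes only in rows, so rows that do not move let the fingers close, or fill a call up. It gives the time, the measured TCP pose, the force and the opening at its end, in the units of the state.
- manip.get_state(): the state, without advancing time (a new reading comes with each control period).
- manip.get_image(name): name is "scene" or "top" or "wrist"; returns the picture (480x640x3 uint8, red, green, blue); there is no depth.
- manip.camera_info(name): a dict with "fov_y" (degrees; the focal length in pixels is half the picture's height over the tangent of half this angle, whatever the lens; pixels are square), "cx", "cy" (the principal point, pixels), "rvec" (rotation vector, rad) and "tvec" (3), from world to camera coordinates, as OpenCV has them; the wrist camera has in their place "hand_eye" (4x4, takes a point from camera to tool coordinates, whose origin is the TCP and whose axes are the flange's). Camera axes: x right, y down, z forward; pixel columns grow to the right and rows downward; lengths in m; the calibration is good to about 2 mm. A picture is of the moment at which its call begins: read the wrist's pose just before it. camera_info takes no time and is no camera call.
- manip.sign_off(): hands the job in, once; it reports no verdict.
The state is a dict: "clock": time; "qpos": joint angles; "qd": joint speeds; "effort": joint torques, N m; "position": TCP position; "ee_rot": TCP orientation; "contact_force": force on the tool from outside, world axes, zero at the start; "moment": the same for the moment, N m; "width": finger opening in m.
Only numpy, scipy, OpenCV 4.12 (cv2) and the standard library are available. Lean on these libraries where they do the work, as an engineer would, in place of code of your own. Each camera call takes 0.05 s, during which the arm holds its last target. There are 200 camera calls.

### The job

The lens is already aligned on its steel pedestal post and now has to be clamped to the breadboard. Swing the loose clamping fork round its screw until its open jaws face the post, push it along until the post sits fully home in the jaws, then turn the orange lever clockwise to its stop to lock the fork. Do not shift or tip the lens, and leave the other optics and tools where they are.

Things in the scene. Friction and masses are not known exactly. Their poses are not given: they have to be found in the camera images.
- post (a point): Axis of the loose steel pedestal under the lens, 10 mm above the breadboard (jaw height); z up. Foot flange 32 mm across, 5.5 mm high; round post 25 mm in diameter up to 38 mm; on it a black round lens mount 36 mm across, 12 mm thick, top 79 mm above the breadboard. About 0.4 kg, stands by its weight only, 60 to 72 mm from the screw, within 0.3 rad of the screw's x axis.
- fork_jaw (a point): Centre of the C-shaped seat of the loose bright-steel fork, 10 mm above the breadboard; x points along the fork out of the open jaws, z up. Half-round seat of 14 mm radius about this point, then straight arms 28 mm apart, 46 mm over the outsides, tips 15.5 mm ahead of this point. Jaws 6 mm thick, raised 7 mm to pass over the flange. When home the post's axis is 1.5 mm behind this point.
- fork_tail (a point): Middle of the fork's flat rear face, 6.5 mm above the breadboard, 86 mm behind fork_jaw, same axes. Fork: 0.2 kg, flat, 13 mm thick; rear bar 36 mm wide, 66 mm long, with a slot in which the 6 mm screw stands: the fork turns about it and slides 46 mm forward. At the start it is fully back, screw 60 mm ahead of this face, jaws 0.2 to 1.1 rad left of the post (swing clockwise from above).
- screw (a point): Axis of the upright clamp screw, fixed in the black breadboard, 13 mm above its top (the top is 12.7 mm above the table). The x axis is the breadboard's, roughly away from the robot. Above the fork: a washer 20 mm across, then the lever's orange hub, 17 mm across, from 17.5 to 38 mm above the breadboard.
- lever (a joint): Angle of the orange clamping lever about the screw, rad: 0 loose, 0.96 locked at its stop; grows clockwise seen from above. Starts at 0 to 0.15, stays where it is left, moves with about 1.5 N at its tip (pushing is enough). From about 0.6 on it presses the washer on the fork.
- lever_tip (a point): Centre of the lever's round end (ball 13 mm across), 50 mm out from the screw axis, 42 mm above the breadboard; the arm is a 10 mm round bar, rising gently from the hub. At lever 0 it points 100 degrees to the left of the screw's x axis, at the stop 45 degrees to the left.
- driver_mid (a point): Bystander: middle of a ball driver with a red handle 16 mm thick, 155 mm long, lying on the right of the breadboard.
- collar: Bystander: dark steel post collar, a ring 25 mm across and 10 mm high, lying on the near left of the breadboard; origin at its underside.
- spare_post: Bystander: steel post 13 mm in diameter and 50 mm high standing at the far left of the breadboard; origin at its foot.
- optic_box: Bystander: light grey plastic storage box 85 x 85 x 26 mm on the table to the left; origin at its underside.
- meter: Bystander: red hand-held power meter 100 x 150 x 41 mm on the table to the right; origin at its underside.
Not all that is in view belongs to the job. What is meant by the part that bears fork_jaw is not purple, and is the smaller of those in its own colour.

How it is judged:
On the way, in this order (a step that is already met when the one before it is completed fails the run):
1. the post sits home in the fork's jaws while the lever is still loose (horizontal distance between fork_jaw and post below 0.0045 m and value of joint lever below 0.4 rad), for 0.2 s.
2. the lever is turned to its stop with the post still home in the jaws (horizontal distance between fork_jaw and post below 0.0045 m and value of joint lever above 0.86 rad), for 0.2 s.
At the end, for the whole second after the job is handed in: The post's axis is within 4.5 mm of the centre of the fork's seat, the fork lies flat (0.05 rad), the lever is within 0.1 rad of its stop, and the lens stands upright (0.05 rad), at rest and within 6 mm of where it was (all of step 2 and angle between each of fork_jaw, post's own z axis and vertical below 0.05 rad and distance of post from where it was at the start of the episode below 0.006 m and linear speed of lens below 0.01 m/s); the robot touches nothing.
It fails at once if the lens is shoved more than 8 mm or tipped (distance of post from where it was at the start of the episode above 0.008 m or angle between post's own z axis and vertical above 0.15 rad).
It fails at once if a bystander is moved more than 15 mm (distance of any of driver_mid, collar, spare_post, optic_box, meter from where it was at the start of the episode above 0.015 m).
It also fails if it takes over 64 s, if anything falls off the work surface, if the arm or the gripper's body presses on something with over 40 N, if the wrist force passes 120 N, or if a joint passes its speed limit or range.

## Working session

There is one attempt and no reset: what is moved stays moved. The work goes in short steps, Python scripts to look and compute and a tool call to move; the robot and the scene stay as the last step left them, time stands still between calls to the robot, and variables do not carry over. Pictures are saved under pics/ and viewed, about 8 in all and at most 12, crops included, and the job is handed in when it is done.

Besides the shell and the picture viewer there is one more tool, called in YAML: its name, and indented under it one key for each argument. carry_out: Moves the arm, as the interface text tells. Its arguments: {"type":"object","properties":{"moves":{"type":"array","items":{"type":"number"}},"squeeze":{"type":"number"}},"required":["moves"]}

```bash
mkdir -p pics
cat > h.py <<'E'
import numpy as np, cv2
from rig import manip
from scipy.spatial.transform import Rotation as R
def snap(n,f):
    im=manip.get_image(n); cv2.imwrite('pics/'+f,cv2.cvtColor(im,cv2.COLOR_RGB2BGR)); return im
def cam(n):
    c=manip.camera_info(n); f=240/np.tan(np.radians(c['fov_y'])/2)
    K=np.array([[f,0,c['cx']],[0,f,c['cy']],[0,0,1]])
    return K,np.array(c['rvec'],float),np.array(c['tvec'],float),c
def ray(n,u,v,z):
    K,r,t,_=cam(n); Rm=cv2.Rodrigues(r)[0]; o=-Rm.T@t; d=Rm.T@np.linalg.inv(K)@np.array([u,v,1.]); return o+d*(z-o[2])/d[2]
def proj(n,p):
    K,r,t,_=cam(n); return cv2.projectPoints(np.array(p,float).reshape(-1,3),r,t,K,None)[0].reshape(-1,2)
E
python3 - <<'E'
from h import *
snap('top','top0.png'); snap('scene','scene0.png')
for n in('top','scene','wrist'): print(n,manip.camera_info(n))
print(manip.get_state())
E
```

```text
top {'fov_y': 53.8121156352409, 'cx': 317.28140443021033, 'cy': 238.65622326707572, 'rvec': array([ 2.14943687, -2.1083671 ,  0.1563148 ]), 'tvec': array([0.00501157, 0.62131136, 1.29708037])}
scene {'fov_y': 42.727214335627565, 'cx': 325.7529205034006, 'cy': 236.41318474106913, 'rvec': array([ 0.79989343,  2.79443784, -0.76315574]), 'tvec': array([ 0.53695043, -0.26093185,  1.63812898])}
wrist {'fov_y': 60.1560884785732, 'cx': 324.33305296851984, 'cy': 239.5918038667791, 'hand_eye': array([[-9.03196239e-04, -9.56641241e-01, -2.91267436e-01,
         7.44475393e-02],
       [ 9.99999577e-01, -8.12595254e-04, -4.32021258e-04,
        -2.45135851e-04],
       [ 1.76606816e-04, -2.91267703e-01,  9.56641570e-01,
        -1.42407812e-01],
       [ 0.00000000e+00,  0.00000000e+00,  0.00000000e+00,
         1.00000000e+00]])}
{'clock': 0.1, 'qpos': array([ 1.21599959e+00,  2.76533055e-01,  1.50603814e+00,  2.33997464e-05,
        1.36070784e+00, -1.21016683e-01]), 'qd': array([ 7.84512596e-04, -3.29432059e-04, -2.45150265e-03, -9.77027854e-05,
        2.83703988e-03,  7.88369725e-04]), 'effort': array([ 9.77571763e-04, -4.17699623e+01, -2.46405369e+01, -2.54118377e-04,
        5.78849518e-03, -4.61842532e-06]), 'position': array([0.13303804, 0.55889615, 0.23051288]), 'ee_rot': array([-2.09831359e-04,  1.16626416e-01,  9.93175497e-01, -8.16741786e-04]), 'contact_force': array([-0.09563972, -0.30793911, -0.31186861]), 'moment': array([-0.01114883, -0.00615624, -0.04656406]), 'width': 0.08531791462809503}
```

View pics/top0.png

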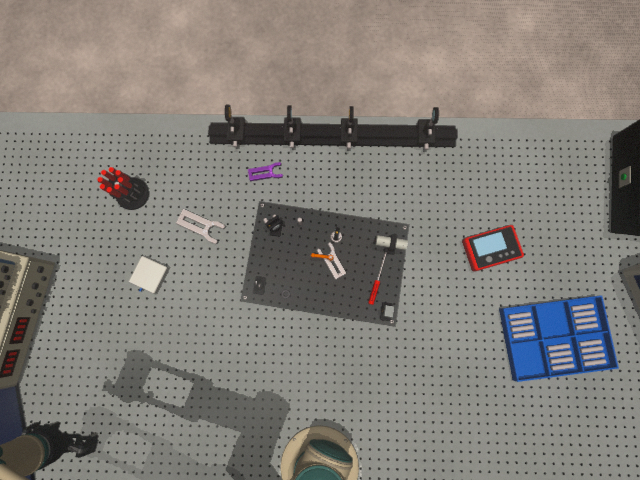

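View pics/scene0.png

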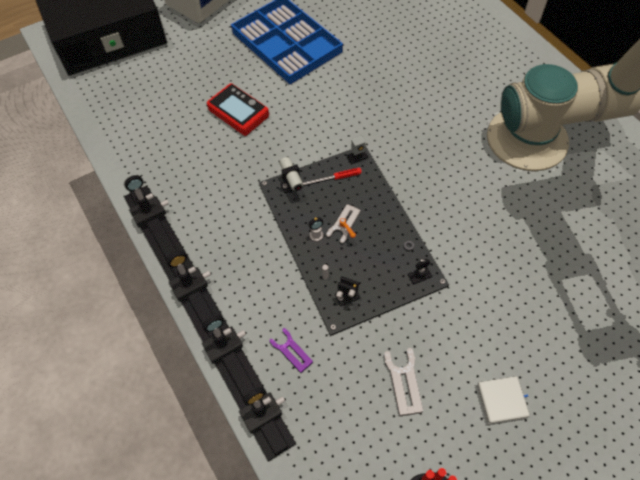

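The top view shows the bright fork with the orange lever on the breadboard near (331,261), and the lens at about (336,237). The purple fork and the larger steel fork are off the board and are distractors. Next I'll enlarge both views.

Run:
```python
from h import *
a=cv2.imread('pics/top0.png')[220:290,290:385]; b=cv2.imread('pics/scene0.png')[195:255,295:375]
cv2.imwrite('pics/c0.png',np.hstack([cv2.resize(a,(665,490),interpolation=cv2.INTER_CUBIC)]))
cv2.imwrite('pics/c1.png',cv2.resize(b,(640,480),interpolation=cv2.INTER_CUBIC))
for p in [(331,261),(336,237),(263,202),(408,226),(241,300),(396,325)]: print(p,ray('top',*p,0.013).round(4))
```

```text
(331, 261) [ 0.5622 -0.0235  0.013 ]
(336, 237) [ 0.6332 -0.0371  0.013 ]
(263, 202) [0.7348 0.1814 0.013 ]
(408, 226) [ 0.6698 -0.2478  0.013 ]
(241, 300) [0.4445 0.2334 0.013 ]
(396, 325) [ 0.383  -0.2109  0.013 ]
```

View pics/c0.png

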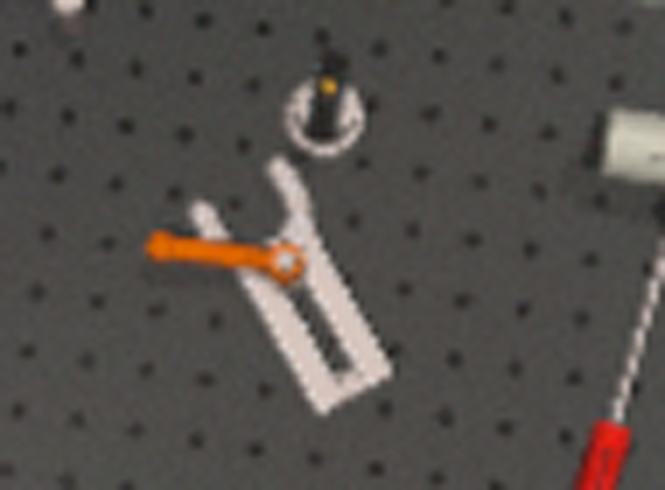

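View pics/c1.png

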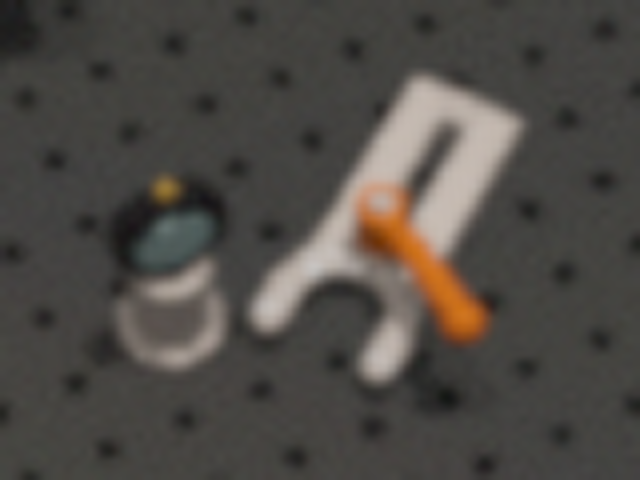

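The crop gives these positions: hub top (286,261), lever ball (161,245), fork rear corners (322,413) and (391,373), and flange centre (325,117). I'll turn them into world positions.

Run:
```python
from h import *
B=.0127
def T(x,y,z): return ray('top',290+(x+.5)/7-.5,220+(y+.5)/7-.5,B+z)
def S(x,y,z): return ray('scene',295+(x+.5)/8-.5,195+(y+.5)/8-.5,B+z)
hub=T(286,261,.038); ball=T(161,245,.042); r1=T(322,413,.013); r2=T(391,373,.013); post=T(325,117,.0055)
t1=T(202,207,.013);t2=T(277,163,.013)
print('top',*[p.round(4) for p in(hub,ball,r1,r2,post,t1,t2)])
sh=S(381,198,.038);sb=S(463,318,.042);s1=S(425,75,.013);s2=S(522,122,.013);sp=S(172,322,.0055)
print('scene',*[p.round(4) for p in(sh,sb,s1,s2,sp)])
tail=(r1+r2)/2; print('tail',tail,'w',np.linalg.norm(r1-r2),'L',np.linalg.norm((hub-tail)[:2]))
ang=lambda v:np.arctan2(v[1],v[0])
print('fork ang',ang(hub-tail),ang(r1-r2)-np.pi/2,'post',ang(post-hub),np.linalg.norm((post-hub)[:2]),'lever',ang(ball-hub),np.linalg.norm((ball-hub)[:2]))
c=[ray('top',*p,B) for p in[(263,202),(408,226),(241,300),(396,325)]]
print('board x',ang(c[0]-c[2]),ang(c[1]-c[3]),ang(c[0]-c[1])-np.pi/2)
```

```text
top [ 0.5696 -0.0213  0.0507] [0.5746 0.0293 0.0547] [ 0.5104 -0.0373  0.0257] [ 0.5273 -0.0653  0.0257] [ 0.6345 -0.0369  0.0182] [0.5945 0.0135 0.0257] [ 0.6135 -0.0172  0.0257]
scene [ 0.572  -0.0219  0.0507] [0.5754 0.0275 0.0547] [ 0.5279 -0.0652  0.0257] [ 0.5121 -0.0351  0.0257] [ 0.6373 -0.0352  0.0182]
tail [ 0.51886242 -0.05127848  0.0257    ] w 0.032724536323991145 L 0.05891703618549524
fork ang 0.5339845762583946 0.543423799611785 post -0.23662923684503653 0.06673517204243015 lever 1.471067761617613 0.05084653049584418
board x -0.17745397311544406 -0.12826132144987584 -0.1504880546357894
```

The two views agree to about 2 mm:

| Item | Position (m) | Angle (rad) |
|---|---|---|
| Screw | ≈ (0.570, -0.0215) | – |
| Fork | – | 0.54 |
| Post | 67 mm from the screw | -0.23 |
| Lever | – | ≈ 0.12 of its travel |

Now I'll move above the tail with the tool aligned to the fork.

carry_out:
  moves: [60,1.93,-3.05,-0.4,0.039,60,1.93,-3.05,-0.4,0.039,60,1.93,-3.05,-0.4,0.039,60,1.93,-3.05,-0.4,0.039,60,1.93,-3.05,-0.4,0.039,60,1.93,-3.05,-0.4,0.039,60,1.93,-3.05,-0.4,0.039,60,1.93,-3.05,-0.4,0.039,60,1.93,-3.05,-0.4,0.039,60,1.93,-3.05,-0.4,0.039]
  squeeze: 25

```text
clock: 1.1
position: [0.3265, 0.253, 0.191]
ee_rot: [-0.0, -0.079, 0.997, 0.0]
contact_force: [-0.3, 0.8, 1.1]
width: 0.0512
```

carry_out:
  moves: [60,1.93,-3.05,-0.4,0.039,60,1.93,-3.05,-0.4,0.039,60,1.93,-3.05,-0.4,0.039,60,1.93,-3.05,-0.4,0.039,60,1.93,-3.05,-0.4,0.039,60,1.93,-3.05,-0.4,0.039,60,1.93,-3.05,-0.4,0.039,60,1.93,-3.05,-0.4,0.039,60,1.93,-3.05,-0.4,0.039,60,0,0,0,0]

```text
clock: 2.1
position: [0.5024, -0.0237, 0.1545]
ee_rot: [0.0, -0.249, 0.968, -0.001]
contact_force: [-1.0, -0.2, -0.4]
width: 0.051
```

```bash
cat >> h.py <<'E'
def wpose():
    s=manip.get_state(); w=s['ee_rot']; Rt=R.from_quat([w[1],w[2],w[3],w[0]]).as_matrix(); return Rt,np.array(s['position'])
def wray(pose,u,v,z):
    Rt,p=pose; c=manip.camera_info('wrist'); f=240/np.tan(np.radians(c['fov_y'])/2); H=np.array(c['hand_eye'])
    d=Rt@H[:3,:3]@np.array([(u-c['cx'])/f,(v-c['cy'])/f,1]); o=p+Rt@H[:3,3]; return o+d*(z-o[2])/d[2]
ang=lambda v:np.arctan2(v[1],v[0])
E
python3 - <<'E'
from h import *
s=manip.get_state(); p=wpose(); snap('wrist','w1.png'); np.savez('w1.npz',R=p[0],p=p[1])
print(s['clock'],p[1],'toolx ang',ang(p[0][:,0]),s['width'])
E
```

```text
2.1 [ 0.5024022  -0.02368413  0.1545386 ] toolx ang -2.6376316285344363 0.051027431065208524
```

View pics/w1.png

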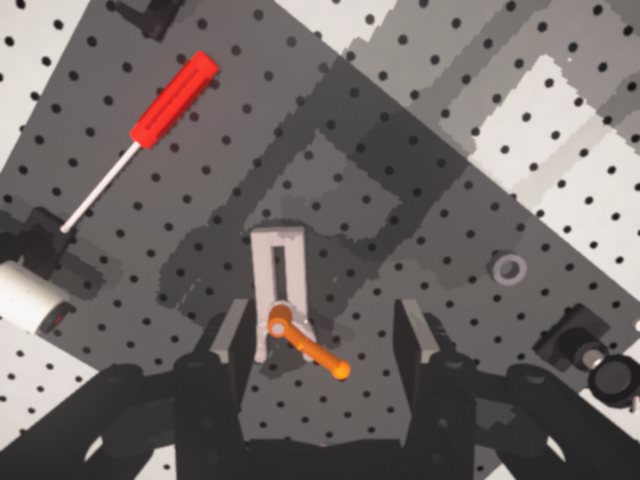

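The wrist view shows the fork's rear corners at (251,232) and (304,230), the hub top at (278,327) and the ball at (342,370). The lens is hidden under the gripper.

Run:
```python
from h import *
d=np.load('w1.npz'); P=(d['R'],d['p']); B=.0127
W=lambda u,v,z: wray(P,u,v,B+z)
r1=W(251,232,.013);r2=W(304,230,.013);hub=W(278,327,.038);ball=W(342,370,.042)
tail=(r1+r2)/2
print(r1,r2,hub,ball,'tail',tail,'w',np.linalg.norm(r1-r2),'L',np.linalg.norm((hub-tail)[:2]),'ang',ang(hub-tail),ang(r2-r1)-np.pi/2,'lev',ang(ball-hub),np.linalg.norm((ball-hub)[:2]))
fa=.53; u=np.array([np.cos(fa),np.sin(fa)])
g=hub[:2]-u*(.060-.005)
print('grasp',g,'shift cm',(g-P[1][:2])*100,'turn',fa+np.pi-(ang(P[0][:,0])+2*np.pi))
```

```text
[ 0.52898056 -0.06651632  0.0257    ] [ 0.51031952 -0.03557938  0.0257    ] [ 0.57092545 -0.0215133   0.0507    ] [0.57679965 0.03046984 0.0547    ] tail [ 0.51965004 -0.05104785  0.0257    ] w 0.03612932164171681 L 0.059173110593380984 ang 0.522584193544269 0.5427662286671251 lev 1.4582717231379396 0.0523139848997133
grasp [ 0.52347106 -0.04931764] shift cm [ 2.10688654 -2.56335104] turn 0.026038974944643467
```

carry_out:
  moves: [75,1.05,-1.28,0,0.026,75,1.05,-1.28,0,0,75,0,0,-2,0,75,0,0,-2.5,0,75,0,0,-2.5,0,75,0,0,-2.5,0,75,0,0,-2,0,75,0,0,-1.2,0,75,0,0,-0.7,0,75,0,0,-0.4,0]

```text
clock: 3.15
position: [0.5211, -0.0455, 0.0172]
ee_rot: [0.0, -0.264, 0.965, 0.0]
contact_force: [0.0, 0.4, 0.1]
width: 0.0643
```

carry_out:
  moves: [75,0,0,0,0,50,0,0,0,0,42,0,0,0,0,30,0,0,0,0,30,0,0,0,0,30,0,0,0,0,30,0,0,0,0,30,0,0,0,0,30,0,0,0,0,30,0,0,0,0]
  squeeze: 25

```text
clock: 4.15
position: [0.5219, -0.0461, 0.0184]
ee_rot: [0.001, -0.263, 0.965, -0.001]
contact_force: [-1.1, -1.2, 6.1]
width: 0.0348
```

Run:
```python
from h import *
s=manip.get_state(); p=wpose(); snap('wrist','w2.png'); np.savez('w2.npz',R=p[0],p=p[1])
print(s['clock'],p[1],ang(p[0][:,0])+np.pi,s['width'],s['contact_force'])
```

```text
4.15 [ 0.52193885 -0.04611884  0.01843571] 0.533074422432426 0.03479569901043142 [-1.14605129 -1.21960384  6.11645271]
```

View pics/w2.png

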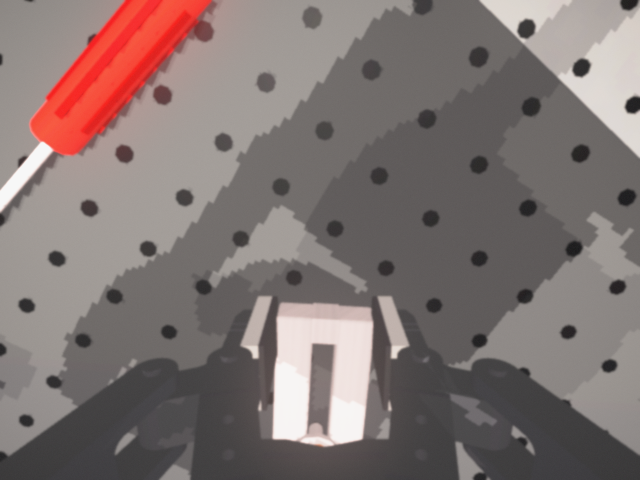

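The fork is between the pads, but there is a 6 N upward force and the arm is pushed up about 2 mm, so the fingertips are probably on the board. I'll reopen, raise slightly and grip again.

carry_out:
  moves: [60,0,0,0.1,0,60,0,0,0.2,0,60,0,0,0.1,0,30,0,0,0,0,30,0,0,0,0,30,0,0,0,0,30,0,0,0,0,30,0,0,0,0,30,0,0,0,0,30,0,0,0,0]
  squeeze: 25

```text
clock: 5.2
position: [0.521, -0.0457, 0.0216]
ee_rot: [0.0, -0.263, 0.965, -0.0]
contact_force: [-0.7, -0.4, 5.5]
width: 0.0344
```

Run:
```python
from h import *
d=np.load('w2.npz'); P=(d['R'],d['p']); B=.0127
W=lambda u,v,z: wray(P,u,v,B+z)
# rear top edge ~ row 318, bottom ~305 ; slot ends
for q in [(275,318,.013),(372,320,.013),(322,344,.013),(322,440,.013)]: print(q,W(*q))
a,b=W(275,318,.013),W(372,320,.013); print('w',np.linalg.norm(a-b),'ang',ang(b-a)-np.pi/2,'mid',(a+b)/2)
c=W(311,425,.013)+W(331,425,.013)-W(311,346,.013)-W(334,346,.013); print('slot ang',ang(c))
p=wpose(); print(p[1],ang(p[0][:,0])+np.pi, manip.get_state()['qd'].round(3))
a=cv2.imread('pics/w2.png')[285:450,230:420]; cv2.imwrite('pics/c2.png',cv2.resize(a,None,fx=4,fy=3.6,interpolation=cv2.INTER_CUBIC))
```

```text
(275, 318, 0.013) [ 0.5277942  -0.06353458  0.0257    ]
(372, 320, 0.013) [ 0.51064014 -0.03288616  0.0257    ]
(322, 344, 0.013) [ 0.52834481 -0.04349649  0.0257    ]
(322, 440, 0.013) [ 0.56588456 -0.02147515  0.0257    ]
w 0.03512246260041407 ang 0.5102633579683644 mid [ 0.51921717 -0.04821037  0.0257    ]
slot ang 0.5141485576701785
[ 0.52103528 -0.04573483  0.02159706] 0.5331574160316346 [ 0.002  0.    -0.     0.002 -0.002 -0.001]
```

View pics/c2.png

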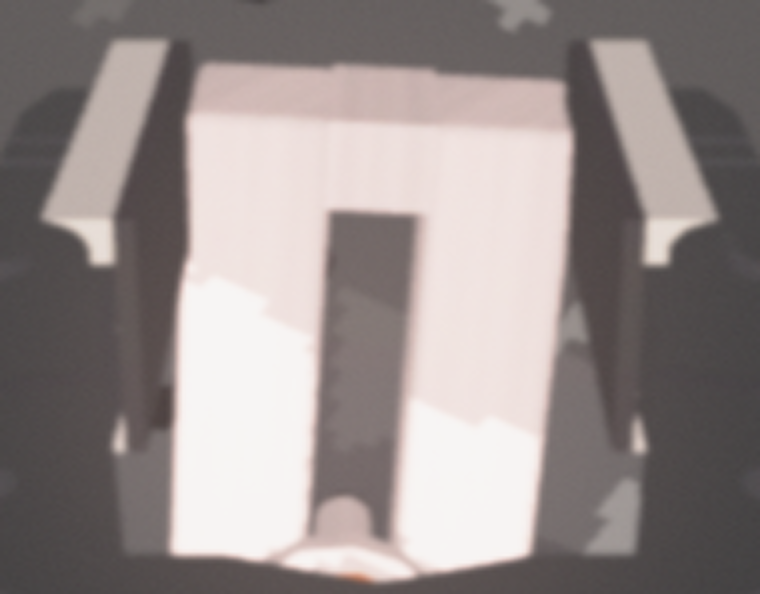

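The crop shows the rear bar held between the pads, with the fork yawed about 0.03 rad from them. Now I'll swing it about the screw by -0.73 rad.

carry_out:
  moves: [30,-0.13,0.37,0.05,-0.073,30,-0.13,0.38,0,-0.073,30,-0.08,0.39,0,-0.073,30,-0.08,0.39,0,-0.073,30,-0.02,0.4,0,-0.073,30,-0.02,0.4,0,-0.073,30,0.04,0.4,0,-0.073,30,0.04,0.4,0,-0.073,30,0.1,0.39,0,-0.073,30,0.1,0.4,0,-0.073]

```text
clock: 6.2
position: [0.5189, -0.0069, 0.0217]
ee_rot: [-0.0, 0.099, 0.995, -0.0]
contact_force: [-1.1, -2.0, 2.6]
width: 0.0349
```

Run:
```python
from h import *
s=manip.get_state(); p=wpose(); snap('wrist','w3.png'); np.savez('w3.npz',R=p[0],p=p[1])
a=snap('top','t3.png');b=snap('scene','s3.png')
print(s['clock'],p[1],ang(p[0][:,0])-np.pi,s['width'],s['contact_force'])
a=cv2.imread('pics/t3.png')[220:290,290:385]; b=cv2.imread('pics/s3.png')[195:255,295:375]
cv2.imwrite('pics/c3.png',np.vstack([cv2.resize(a[:55],(760,440)[:2],interpolation=cv2.INTER_CUBIC)]))
cv2.imwrite('pics/c3.png',np.hstack([cv2.resize(a,(475,350),interpolation=cv2.INTER_CUBIC),np.zeros((350,5,3),np.uint8),cv2.resize(b[:,:64],(320,300),interpolation=cv2.INTER_CUBIC).repeat(1,0) if 0 else cv2.copyMakeBorder(cv2.resize(b[:,:64],(320,300),interpolation=cv2.INTER_CUBIC),0,50,0,0,cv2.BORDER_CONSTANT)]))
```

```text
6.2 [ 0.5189372  -0.00691203  0.02165061] -0.1991864615691603 0.034917659729333576 [-1.1279821  -1.98109935  2.61360926]
```

View pics/c3.png

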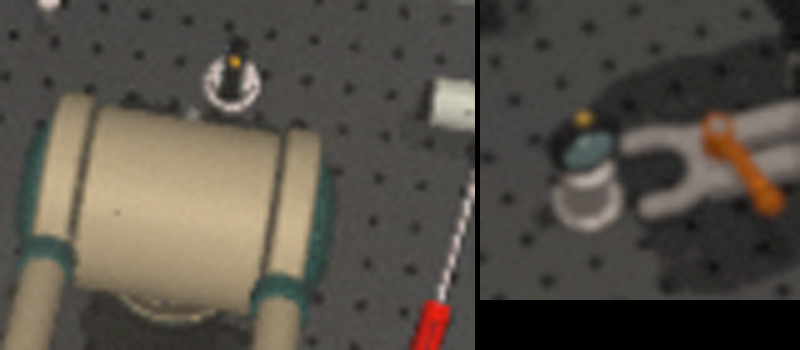

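The scene crop shows the jaws now facing the post: tips at about (330,237) and (326,223), flange centre about (316.6,236) in full pixels. I'll enlarge the scene view for a finer fix.

Run:
```python
from h import *
b=cv2.imread('pics/s3.png')[208:248,300:350]; w=cv2.imread('pics/w3.png')[285:450,230:420]
A=cv2.resize(b,(450,360),interpolation=cv2.INTER_CUBIC); C=cv2.copyMakeBorder(cv2.resize(w,(342,297)),0,63,0,0,cv2.BORDER_CONSTANT)
cv2.imwrite('pics/c4.png',np.hstack([A,C]))
```

```text
(no output)
```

View pics/c4.png

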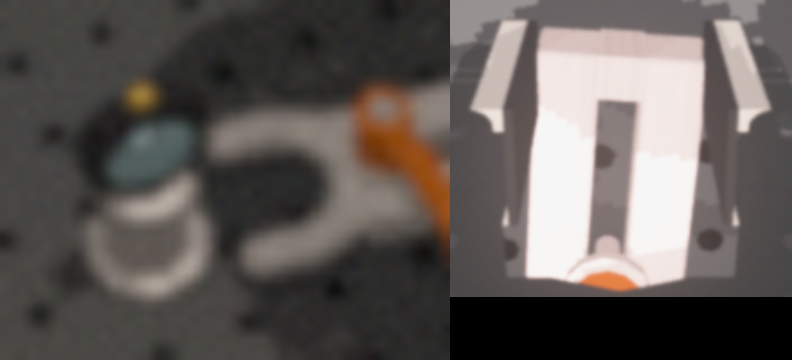

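Run:
```python
from h import *
d=np.load('w3.npz'); P=(d['R'],d['p']); B=.0127
W=lambda x,y,z=.013: wray(P,230+(x-450)/1.8,285+y/1.8,B+z)
rl,rr=W(540,53),W(704,62); print('rear',rl,rr,np.linalg.norm(rl-rr),ang(rr-rl)-np.pi/2,'mid',(rl+rr)/2)
s0=(W(598,103)+W(639,103))/2; s1=(W(589,250)+W(630,250))/2; print('slot',s0,s1,ang(s1-s0),ang(W(527,275)-W(537,120)),ang(W(685,278)-W(702,100)))
m=(rl+rr)/2; print('tail->screw',ang(np.array([.5705,-.0215])-m[:2]),np.linalg.norm(np.array([.5705,-.0215])-m[:2]))
S=lambda x,y,z: ray('scene',300+(x+.5)/9-.5,208+(y+.5)/9-.5,B+z)
fl=S(148.5,243,.0055); print('flange',fl,'L/R/bottom',S(85,243,.0055),S(212,243,.0055),'bot@0',S(148,299,0))
hub=S(383,108,.038);print('hub',hub,'near tip',S(241,256,.013),'dir',ang(fl-hub))
```

```text
rear [ 0.51226409 -0.0226011   0.0257    ] [0.52095554 0.01004031 0.0257    ] 0.03377873345055986 -0.26023253181128214 mid [ 0.51660982 -0.0062804   0.0257    ]
slot [ 0.52682104 -0.00912216  0.0257    ] [ 0.56293677 -0.01852519  0.0257    ] -0.25470375193502814 -0.28881122500507933 -0.25256666041810094
tail->screw -0.2752502955282215 0.0559981078472599
flange [ 0.63694526 -0.03578529  0.0182    ] L/R/bottom [ 0.65128693 -0.04478018  0.0182    ] [ 0.62260669 -0.02679236  0.0182    ] bot@0 [ 0.64447656 -0.02391409  0.0127    ]
hub [ 0.57251995 -0.02145264  0.0507    ] near tip [ 0.62046059 -0.01549726  0.0257    ] dir -0.21890446103820052
```

The fork axis is at about -0.25, while the post bears -0.22. I'll trim by +0.03 rad and slide 22 mm along the bearing. Beyond that the finger would near the lever, so I'll regrip there.

carry_out:
  moves: [30,-0.04,-0.16,0,0.03,30,0.27,-0.06,0,0,30,0.27,-0.06,0,0,30,0.27,-0.06,0,0,30,0.27,-0.06,0,0,30,0.27,-0.06,0,0,30,0.27,-0.06,0,0,30,0.27,-0.06,0,0,30,0.27,-0.06,0,0,30,0,0,0,0]

```text
clock: 7.35
position: [0.5382, -0.0125, 0.0216]
ee_rot: [-0.002, 0.083, 0.997, 0.0]
contact_force: [-4.6, 1.1, 5.7]
width: 0.0344
```

Run:
```python
from h import *
s=manip.get_state(); p=wpose(); snap('wrist','w5.png'); np.savez('w5.npz',R=p[0],p=p[1]); snap('scene','s5.png')
print(s['clock'],p[1],ang(p[0][:,0])-np.pi,s['width'],s['contact_force'])
b=cv2.imread('pics/s5.png')[208:248,300:350]; w=cv2.imread('pics/w5.png')[285:450,230:420]
A=cv2.resize(b,(450,360),interpolation=cv2.INTER_CUBIC); C=cv2.copyMakeBorder(cv2.resize(w,(342,297)),0,63,0,0,cv2.BORDER_CONSTANT)
cv2.imwrite('pics/c5.png',np.hstack([A,C]))
```

```text
7.35 [ 0.5381707  -0.0124869   0.02163197] -0.16629532867300822 0.034381137629177626 [-4.59214295  1.05305301  5.68416119]
```

View pics/c5.png

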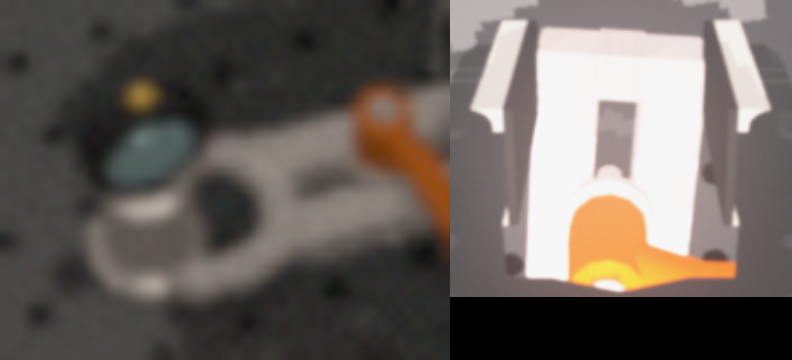

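The jaws straddle the post evenly and the lens has not moved; its yellow dot is still at (142,95) in the crop. About 18 mm of travel remains. I'll release, back off behind the tail, shut the fingers and push on the rear face.

carry_out:
  moves: [58,0,0,0,0,58,0,0,0,0,58,-0.4,0.09,0,-0.05,58,-0.5,0.11,0,0,58,-0.5,0.11,0,0,58,-0.5,0.11,0,0,58,-0.3,0.07,0,0,0,0,0,0,0,0,0,0,0,0,0,0,0,0,0]

```text
clock: 8.45
position: [0.5187, -0.0081, 0.0219]
ee_rot: [0.0, 0.108, 0.994, 0.0]
contact_force: [0.2, -1.0, -0.8]
width: 0.0063
```

carry_out:
  moves: [0,0,0,0,0,0,0,0,0,0,0,0,0,0,0,0,0,0,-0.1,0,0,0,0,-0.1,0,0,0,0,-0.1,0,0,0,0,-0.1,0,0,0.2,-0.04,0,0,0,0.2,-0.04,0,0,0,0,0,0,0]

```text
clock: 9.45
position: [0.523, -0.009, 0.0179]
ee_rot: [0.0, 0.108, 0.994, 0.0]
contact_force: [-0.2, -0.3, 0.2]
width: 0.0002
```

Run:
```python
from h import *
s=manip.get_state(); p=wpose(); snap('wrist','w6.png'); np.savez('w6.npz',R=p[0],p=p[1]); snap('scene','s6.png')
print(s['clock'],p[1],ang(p[0][:,0])-np.pi,s['width'],s['contact_force'])
b=cv2.imread('pics/s6.png')[208:248,300:350]; w=cv2.imread('pics/w6.png')[245:475,180:460]
A=cv2.resize(b,(350,280),interpolation=cv2.INTER_CUBIC); C=cv2.resize(w,(420,345))
cv2.imwrite('pics/c6.png',np.hstack([cv2.copyMakeBorder(A,0,65,0,0,cv2.BORDER_CONSTANT),C]))
```

```text
9.45 [ 0.52298647 -0.00895996  0.01790993] -0.21685123240329185 0.00023527984838090507 [-0.19781614 -0.30553544  0.17411013]
```

View pics/c6.png

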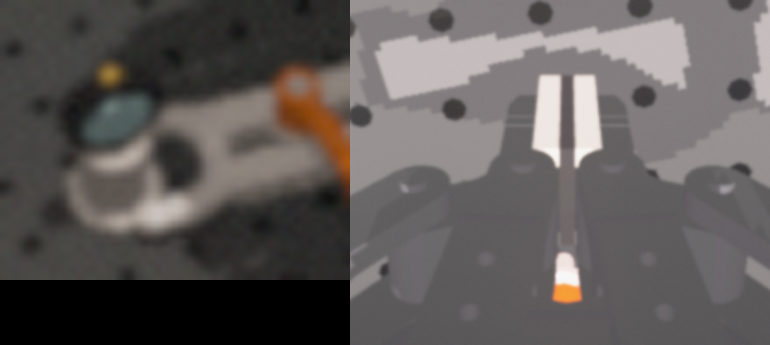

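Fingers are shut behind the tail and the lens is unmoved. I'll push most of the way now. For the rest I'll track the lens's yellow dot by centroid to detect contact.

carry_out:
  moves: [0,0.2,-0.045,0,0,0,0.2,-0.045,0,0,0,0.2,-0.045,0,0,0,0.2,-0.045,0,0,0,0.2,-0.045,0,0,0,0.2,-0.045,0,0,0,0.2,-0.045,0,0,0,0.1,-0.02,0,0,0,0,0,0,0,0,0,0,0,0]

```text
clock: 10.55
position: [0.5379, -0.0123, 0.0179]
ee_rot: [0.001, 0.108, 0.994, 0.0]
contact_force: [-0.1, 0.1, 0.3]
width: -0.0002
```

```bash
cat >> h.py <<'E'
def dot(n,f,box):
    im=cv2.imread('pics/'+f)[box[1]:box[3],box[0]:box[2]].astype(float); w=np.clip(im[:,:,2]-im[:,:,0]-25,0,None); ys,xs=np.mgrid[box[1]:box[3],box[0]:box[2]]
    return np.array([(xs*w).sum(),(ys*w).sum()])/w.sum()
def tr(f,g):
    B={'scene':(308,212,324,224),'top':(330,226,345,238)}
    return dot('scene',f,B['scene']).round(2),dot('top',g,B['top']).round(2)
E
cat > chk.py <<'E'
from h import *; import sys
k=sys.argv[1]; s=manip.get_state(); p=wpose(); snap('scene',f's{k}.png'); snap('top',f't{k}.png'); b=cv2.imread
u=np.array([np.cos(.22),-np.sin(.22)])
print(s['clock'],p[1],ang(p[0][:,0])-np.pi,s['contact_force'].round(2),'front->screw mm',(np.array([.5705,-.0215])-p[1][:2])@u*1e3-11)
print('base',tr('scene0.png','top0.png'),tr('s3.png','t3.png'),'now',tr(f's{k}.png',f't{k}.png'))
E
python3 chk.py 7
```

```text
10.55 [ 0.53791438 -0.01225422  0.01792752] -0.21677809179781926 [-0.13  0.07  0.25] front->screw mm 22.817923057369846
base (array([315.24, 218.24]), array([336.53, 231.88])) (array([315.25, 218.22]), array([336.52, 231.88])) now (array([315.24, 218.19]), array([335.72, 233.03]))
```

Run:
```python
from h import *
g=lambda f:cv2.imread('pics/'+f,0)[195:255,300:365].astype(float)
for a,b in[('s5','s6'),('s6','s7'),('s3','s5')]:
    d=abs(g(a+'.png')-g(b+'.png')); ys,xs=np.where(d>20); print(a,b,len(ys),(xs.min()+300,xs.max()+300,ys.min()+195,ys.max()+195) if len(ys) else '')
for f in('s5','s6','s7'): print(f,cv2.imread('pics/'+f+'.png',0)[231,314:350])
```

```text
s5 s6 416 (np.int64(307), np.int64(364), np.int64(195), np.int64(254))
s6 s7 479 (np.int64(308), np.int64(364), np.int64(195), np.int64(254))
s3 s5 684 (np.int64(307), np.int64(364), np.int64(195), np.int64(254))
s5 [151 163 166 165 152 121  92  79  58  48  44  42  39  44  68 107 126 133
 131 129 132 132 133 134 133 134 130 132 130 125 119 107  97  89  85  90]
s6 [151 163 166 165 153 133 109 102  79  52  43  44  43  46  72 110 127 133
 133 130 131 133 133 132 133 133 132 131 129 127 120 108  95  87  93 101]
s7 [151 164 165 165 153 131 102  80  67  77  94 110 120 115 101  94 104 118
 123 126 128 131 132 133 134 133 132 131 129 127 119 108  96  88  88  89]
```

The fork followed: the seat edge moved from column 328 to about 323. The remaining gap is about 4–5 mm, so I'll continue in small steps.

carry_out:
  moves: [0,0.1,-0.022,0,0,0,0.1,-0.022,0,0,0,0.1,-0.022,0,0,0,0.1,-0.022,0,0,0,0,0,0,0,0,0,0,0,0,0,0,0,0,0,0,0,0,0,0,0,0,0,0,0,0,0,0,0,0]

```text
clock: 11.65
position: [0.5415, -0.0131, 0.0178]
ee_rot: [0.0, 0.108, 0.994, 0.0]
contact_force: [-0.8, 1.0, -0.6]
width: 0.0
```

```bash
python3 chk.py 8; python3 -c "
import cv2
for f in('s7','s8'): print(f,cv2.imread('pics/'+f+'.png',0)[231,312:330],cv2.imread('pics/'+f+'.png',0)[228,312:330])"
```

```text
11.65 [ 0.54150603 -0.01310746  0.0178154 ] -0.21682479976165947 [-0.84  0.99 -0.57] front->screw mm 19.126640340723263
base (array([315.24, 218.24]), array([336.53, 231.88])) (array([315.25, 218.22]), array([336.52, 231.88])) now (array([315.23, 218.18]), array([335.82, 234.38]))
s7 [101 129 151 164 165 165 153 131 102  80  67  77  94 110 120 115 101  94] [ 52  69  67  66  66  72 103 116 115 114 122 128 135 140 135 127 114 103]
s8 [100 128 152 164 166 164 152 122  96  92  97 104 102 101  91  82  85  94] [ 57  67  68  67  64  66  77  93 108 127 136 134 133 131 126 122 113 103]
```

carry_out:
  moves: [0,0.05,-0.011,0,0,0,0.05,-0.011,0,0,0,0,0,0,0,0,0,0,0,0,0,0,0,0,0,0,0,0,0,0,0,0,0,0,0,0,0,0,0,0,0,0,0,0,0,0,0,0,0,0]

```text
clock: 12.75
position: [0.5424, -0.0133, 0.0178]
ee_rot: [0.0, 0.108, 0.994, 0.0]
contact_force: [-1.6, 0.7, 0.8]
width: -0.0002
```

```bash
python3 chk.py 9; python3 -c "
import cv2
for f in('s8','s9'): print(f,cv2.imread('pics/'+f+'.png',0)[231,312:330],cv2.imread('pics/'+f+'.png',0)[228,312:330])"
```

```text
12.75 [ 0.54235381 -0.01325674  0.01780047] -0.21679269292355752 [-1.6   0.74  0.77] front->screw mm 18.26671804367148
base (array([315.24, 218.24]), array([336.53, 231.88])) (array([315.25, 218.22]), array([336.52, 231.88])) now (array([315.23, 218.18]), array([335.98, 234.53]))
s8 [100 128 152 164 166 164 152 122  96  92  97 104 102 101  91  82  85  94] [ 57  67  68  67  64  66  77  93 108 127 136 134 133 131 126 122 113 103]
s9 [103 127 151 164 166 161 134 104  91  93  99 103 102  99  86  78  85  93] [ 56  66  69  65  64  65  74  92 105 119 128 132 131 129 125 121 111 102]
```

carry_out:
  moves: [0,0.05,-0.011,0,0,0,0.05,-0.011,0,0,0,0,0,0,0,0,0,0,0,0,0,0,0,0,0,0,0,0,0,0,0,0,0,0,0,0,0,0,0,0,0,0,0,0,0,0,0,0,0,0]

```text
clock: 13.85
position: [0.5434, -0.0135, 0.0178]
ee_rot: [0.0, 0.108, 0.994, 0.0]
contact_force: [-2.0, 0.9, 0.7]
width: -0.0
```

```bash
python3 chk.py 10
```

```text
13.85 [ 0.54340278 -0.01349291  0.01783889] -0.21678557826053346 [-2.02  0.85  0.75] front->screw mm 17.1914935880224
base (array([315.24, 218.24]), array([336.53, 231.88])) (array([315.25, 218.22]), array([336.52, 231.88])) now (array([315.24, 218.19]), array([335.88, 234.57]))
```

carry_out:
  moves: [0,0.05,-0.011,0,0,0,0.05,-0.011,0,0,0,0,0,0,0,0,0,0,0,0,0,0,0,0,0,0,0,0,0,0,0,0,0,0,0,0,0,0,0,0,0,0,0,0,0,0,0,0,0,0]

```text
clock: 14.95
position: [0.5436, -0.0136, 0.0178]
ee_rot: [-0.001, 0.108, 0.994, 0.0]
contact_force: [-4.8, 0.7, 3.1]
width: -0.0003
```

```bash
python3 chk.py 11; python3 -c "
import cv2
for f in('s9','s10','s11'): print(f,*[cv2.imread('pics/'+f+'.png',0)[r,312:330] for r in(228,231,233)])"
```

```text
14.95 [ 0.54362652 -0.013567    0.01775161] -0.21685308259981406 [-4.75  0.66  3.08] front->screw mm 16.956971800752914
base (array([315.24, 218.24]), array([336.53, 231.88])) (array([315.25, 218.22]), array([336.52, 231.88])) now (array([315.23, 218.19]), array([336.02, 234.61]))
s9 [ 56  66  69  65  64  65  74  92 105 119 128 132 131 129 125 121 111 102] [103 127 151 164 166 161 134 104  91  93  99 103 102  99  86  78  85  93] [ 89  86  90  93  91  87  87  87  86  95  98 102 103 110 122 127 132 133]
s10 [ 55  66  70  66  65  64  75  94 108 127 134 134 131 127 125 120 110 102] [104 128 151 164 166 162 136 106  90  93 100 102  98  90  79  83  88  95] [ 89  86  90  92  91  88  88  84  86  89  97 103 104 110 119 127 132 132]
s11 [ 57  66  69  67  63  63  74  92 107 123 129 130 130 128 124 120 110 103] [102 130 153 164 161 142 120 103  90  93  99 102  98  87  79  80  86  93] [ 90  87  94  94  91  87  85  85  85  92  99 101 104 109 122 128 132 133]
```

The force rose to 4.8 N and the TCP stalled, which suggests contact with the post. One more millimetre should confirm it.

carry_out:
  moves: [0,0.05,-0.011,0,0,0,0.05,-0.011,0,0,0,0,0,0,0,0,0,0,0,0,0,0,0,0,0,0,0,0,0,0,0,0,0,0,0,0,0,0,0,0,0,0,0,0,0,0,0,0,0,0]

```text
clock: 16.05
position: [0.5443, -0.0137, 0.0177]
ee_rot: [-0.001, 0.108, 0.994, 0.0]
contact_force: [-6.1, 1.6, 4.9]
width: -0.0003
```

```bash
python3 chk.py 12
python3 - <<'E'
from h import *
b=cv2.imread('pics/s12.png')[205:250,300:360]
cv2.imwrite('pics/c12.png',cv2.resize(b,(720,540),interpolation=cv2.INTER_CUBIC))
E
```

```text
16.05 [ 0.54430883 -0.01371639  0.01774675] -0.2167789210097637 [-6.06  1.62  4.87] front->screw mm 16.258509764674567
base (array([315.24, 218.24]), array([336.53, 231.88])) (array([315.25, 218.22]), array([336.52, 231.88])) now (array([315.01, 218.21]), array([336.12, 234.46]))
```

View pics/c12.png

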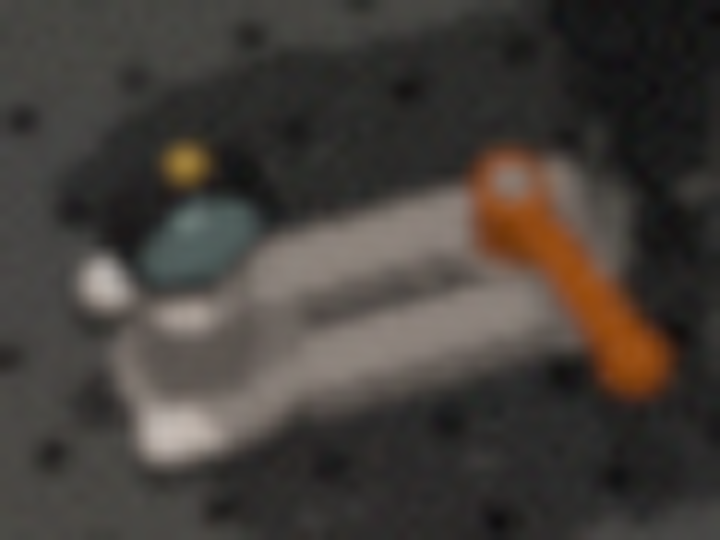

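The crop shows the post seated fully in the jaws and the lever still loose. The lens moved about 0.4 mm, so the post is home. Next I'll back off and rise.

carry_out:
  moves: [0,-0.3,0.07,0,0,0,-0.4,0.09,0,0,0,-0.4,0.09,0,0,0,-0.4,0.08,0,0,0,0,0,1,0,0,0,0,1.5,0,0,-0.5,1,0,0.05,0,-0.4,1.5,0,0.05,0,0,1,0,0,0,0,0,0,0]

```text
clock: 17.15
position: [0.5211, 0.0259, 0.0429]
ee_rot: [-0.0, 0.058, 0.998, 0.0]
contact_force: [0.0, -0.0, 0.5]
width: -0.0001
```

```bash
cat > lev.py <<'E'
from h import *
s=manip.get_state(); p=wpose(); snap('scene','s13.png'); snap('top','t13.png')
print(s['clock'],p[1],ang(p[0][:,0])-np.pi,s['contact_force'].round(2),'q6',s['qpos'][5])
print('dot',dot('scene','s13.png',(308,212,324,224)))
B=.0127
def orange(n,f,z):
    im=cv2.imread('pics/'+f).astype(float); b,g,r=im[...,0],im[...,1],im[...,2]
    m=(r>110)&(r-b>70)&(r-g>35)&(g-b>15); ys,xs=np.where(m); k=(abs(xs-(345 if n=='scene' else 325))<30)&(abs(ys-(230 if n=='scene' else 258))<25); return xs[k],ys[k]
for n,f in(('scene','s13.png'),('scene','scene0.png')):
    xs,ys=orange(n,f,0); print(n,f,len(xs),'tip-most',xs[np.argsort(ys)[-6:]].mean(),ys[np.argsort(ys)[-6:]].mean(),'cen',xs.mean(),ys.mean())
piv=np.array([.5705,-.0215]); prev=p[1][:2]; py=ang(p[0][:,0])-np.pi; r=.042
for psi,d in [(1.465,.026)]+[(1.465-.1*i,.0165) for i in range(9)]+[(.60,.0165),(.56,.0165)]:
    t=np.array([np.sin(psi),-np.cos(psi)]); q=piv+r*np.array([np.cos(psi),np.sin(psi)])-t*d; y=psi-np.pi/2
    print(round(psi,3),q.round(4),'yaw',round(y,3),'d cm',((q-prev)*100).round(3),'turn',round(y-py,3)); prev=q;py=y
E
python3 lev.py
```

```text
17.15 [0.52110417 0.02586824 0.04286365] -0.11538965201880913 [ 0.03 -0.02  0.55] q6 -1.5398205454923737
dot [315.03389831 218.29297821]
scene s13.png 88 tip-most 352.8333333333333 235.66666666666666 cen 347.17045454545456 228.0
scene scene0.png 106 tip-most 352.5 236.33333333333334 cen 347.4433962264151 227.87735849056602
1.465 [0.5491 0.023 ] yaw -0.106 d cm [ 2.798 -0.286] turn 0.01
1.465 [0.5585 0.022 ] yaw -0.106 d cm [ 0.945 -0.1  ] turn 0.0
1.365 [0.5629 0.023 ] yaw -0.206 d cm [0.44  0.098] turn -0.1
1.265 [0.5674 0.0235] yaw -0.306 d cm [0.448 0.053] turn -0.1
1.165 [0.5719 0.0236] yaw -0.406 d cm [0.451 0.008] turn -0.1
1.065 [0.5764 0.0232] yaw -0.506 d cm [ 0.45  -0.037] turn -0.1
0.965 [0.5809 0.0224] yaw -0.606 d cm [ 0.444 -0.081] turn -0.1
0.865 [0.5852 0.0212] yaw -0.706 d cm [ 0.433 -0.125] turn -0.1
0.765 [0.5894 0.0195] yaw -0.806 d cm [ 0.419 -0.168] turn -0.1
0.665 [0.5934 0.0174] yaw -0.906 d cm [ 0.4   -0.209] turn -0.1
0.6 [0.5958 0.0158] yaw -0.971 d cm [ 0.248 -0.157] turn -0.065
0.56 [0.5973 0.0148] yaw -1.011 d cm [ 0.147 -0.104] turn -0.04
```

carry_out:
  moves: [0,1.4,-0.14,0,0.01,0,1.4,-0.14,0,0,0,0.6,-0.06,0,0,0,0.35,-0.04,0,0,0,0.22,0.05,0,-0.05,0,0.22,0.05,0,-0.05,0,0.22,0.03,0,-0.05,0,0.22,0.03,0,-0.05,0,0.22,0,0,-0.05,0,0.23,0,0,-0.05]

```text
clock: 18.25
position: [0.5707, 0.0224, 0.0425]
ee_rot: [-0.001, 0.203, 0.979, 0.0]
contact_force: [-0.5, 1.4, -0.2]
width: 0.0
```

```bash
sed -i 's/13\.png/14.png/g' lev.py; python3 lev.py | head -4
```

```text
18.25 [0.57065396 0.02244351 0.04245557] -0.4092427762093629 [-0.52  1.37 -0.18] q6 -1.2447673230944694
dot [315.03448276 218.47701149]
scene s14.png 73 tip-most 347.5 236.83333333333334 cen 344.2739726027397 227.8904109589041
scene scene0.png 106 tip-most 352.5 236.33333333333334 cen 347.4433962264151 227.87735849056602
```

The lever is turning, with its tip now at column 347.5, and the lens is steady. Continuing along the arc.

carry_out:
  moves: [0,0.225,-0.02,0,-0.05,0,0.225,-0.02,0,-0.05,0,0.22,-0.04,0,-0.05,0,0.22,-0.04,0,-0.05,0,0.22,-0.06,0,-0.05,0,0.215,-0.065,0,-0.05,0,0.21,-0.08,0,-0.05,0,0.21,-0.085,0,-0.05,0,0,0,0,0,0,0,0,0,0]

```text
clock: 19.35
position: [0.5891, 0.0182, 0.0427]
ee_rot: [-0.0, 0.392, 0.92, -0.0]
contact_force: [-0.9, 1.5, -0.3]
width: -0.0001
```

```bash
sed -i 's/14\.png/15.png/g' lev.py; python3 lev.py | head -4
```

```text
19.35 [0.58912004 0.01815696 0.04266766] -0.8052864220466525 [-0.88  1.47 -0.31] q6 -0.8529517927302087
dot [315.04624277 218.47976879]
scene s15.png 2 tip-most 338.0 229.5 cen 338.0 229.5
scene scene0.png 106 tip-most 352.5 236.33333333333334 cen 347.4433962264151 227.87735849056602
```

carry_out:
  moves: [0,0.2,-0.1,0,-0.05,0,0.2,-0.11,0,-0.05,0,0.12,-0.08,0,-0.03,0,0.13,-0.08,0,-0.03,0,0,0,0,0,0,0,0,0,0,0,0,0,0,0,0,0,0,0,0,0,0,0,0,0,0,0,0,0,0]

```text
clock: 20.45
position: [0.5946, 0.0155, 0.0426]
ee_rot: [-0.002, 0.465, 0.885, 0.0]
contact_force: [-2.6, 4.7, 0.8]
width: -0.0003
```

```bash
sed -i 's/15\.png/16.png/g' lev.py; python3 lev.py | head -2
```

```text
20.45 [0.59455054 0.01554752 0.04260279] -0.9671089014793752 [-2.63  4.68  0.84] q6 -0.696706352793984
dot [315.01764706 218.48823529]lev.py:10: RuntimeWarning: Mean of empty slice.
  xs,ys=orange(n,f,0); print(n,f,len(xs),'tip-most',xs[np.argsort(ys)[-6:]].mean(),ys[np.argsort(ys)[-6:]].mean(),'cen',xs.mean(),ys.mean())
  ret = ret.dtype.type(ret / rcount)
```

carry_out:
  moves: [0,0.06,-0.08,0,-0.01,0,0.06,-0.08,0,0,0,0.06,-0.08,0,0,0,0,0,0,0,0,0,0,0,0,0,0,0,0,0,0,0,0,0,0,0,0,0,0,0,0,0,0,0,0,0,0,0,0,0]

```text
clock: 21.55
position: [0.5947, 0.0154, 0.0425]
ee_rot: [-0.004, 0.47, 0.883, 0.001]
contact_force: [-5.6, 9.6, 4.0]
width: -0.0001
```

The TCP stalled as the force rose to 11 N, so the lever is at its stop. I'll withdraw opposite to the push, then up and away.

carry_out:
  moves: [0,-0.3,0.4,0,0,0,-0.5,0.7,0,0,0,-0.5,0.7,0,0,0,0,0,2,0,0,0,0,4,0,0,0,0,4,0,0,-3,3,2,0,0,-3,3,0,0,0,-3,3,0,0,0,-3,3,0,0]

```text
clock: 22.55
position: [0.4637, 0.1508, 0.1632]
ee_rot: [0.001, 0.47, 0.883, 0.0]
contact_force: [0.8, 0.1, -0.1]
width: 0.0001
```

carry_out:
  moves: [0,-3,3,0,0,0,-3,3,0,0,0,-3,3,0,0,0,-2,3,0,0,0,-2,3,0,0,0,-1,3,0,0,0,0,3,0,0,0,0,2,0,0,0,0,0,0,0,0,0,0,0,0]

```text
clock: 23.55
position: [0.3245, 0.3796, 0.1627]
ee_rot: [0.0, 0.469, 0.883, -0.0]
contact_force: [0.1, -1.2, 0.6]
width: 0.0001
```

```bash
cat > fin.py <<'E'
from h import *
s=manip.get_state(); print(s['clock'],s['position'],s['contact_force'].round(2))
snap('scene','s17.png'); snap('top','t17.png'); print(tr('s17.png','t17.png'))
B=.0127; piv=np.array([.5705,-.0215])
def om(f,box):
    im=cv2.imread('pics/'+f).astype(float); m=(im[...,2]-im[...,0]>60)&(im[...,1]-im[...,0]>10)&(im[...,2]>100); ys,xs=np.where(m); k=(xs>box[0])&(xs<box[2])&(ys>box[1])&(ys<box[3]); return np.c_[xs,ys][k]
for n,f0,f1,box in(('top','top0.png','t17.png',(305,240,340,265)),('scene','scene0.png','s17.png',(325,214,360,242))):
    for f in(f0,f1):
        w=np.array([ray(n,*q,B+.042)[:2] for q in om(f,box)]); d=np.linalg.norm(w-piv,axis=1); t=w[(d>.03)&(d<.06)]; v=t.mean(0)-piv
        print(n,f,len(t),'lever bearing',ang(v),'r',np.linalg.norm(v))
# fork seat vs post: jaws in top: bright pixels
def bright(f):
    g=cv2.imread('pics/'+f).min(2); ys,xs=np.where(g>140); k=(xs>318)&(xs<350)&(ys>228)&(ys<280); return np.array([ray('top',x,y,B+.013)[:2] for x,y in np.c_[xs,ys][k]])
w=bright('t17.png')-piv; a=-.22; u=np.array([np.cos(a),np.sin(a)]); n=np.array([-u[1],u[0]])
print('along',(w@u).min(),(w@u).max(),'lat',(w@n).min(),(w@n).max())
# bystanders: changed pixels
for a,b in(('top0.png','t17.png'),('scene0.png','s17.png')):
    d=cv2.absdiff(cv2.imread('pics/'+a),cv2.imread('pics/'+b)).max(2)>40; d=cv2.morphologyEx(d.astype(np.uint8),cv2.MORPH_OPEN,np.ones((3,3)))
    c=cv2.connectedComponentsWithStats(d)[2][1:]; print(a,[list(map(int,q)) for q in c if q[4]>15][:12])
E
python3 fin.py
```

```text
23.55 [0.32450913 0.37955641 0.16265791] [ 0.14 -1.16  0.64]
(array([315.03, 218.28]), array([336.59, 231.73]))
top top0.png 36 lever bearing 1.5058151582887238 r 0.04345062099164642
top t17.png 36 lever bearing 0.6685594387038389 r 0.043045018095660956
scene scene0.png 57 lever bearing 1.4582672465879019 r 0.04355440811066101
scene s17.png 55 lever bearing 0.6304480035972817 r 0.04355554015757174
along -0.01756161171666002 0.08200240404216937 lat -0.02224487683724972 0.022182793735744603
top0.png [[328, 229, 5, 14, 53], [311, 241, 23, 18, 193], [335, 241, 6, 13, 58], [328, 259, 18, 19, 184], [189, 291, 110, 101, 3044], [216, 301, 5, 5, 23], [182, 309, 13, 16, 75], [112, 320, 65, 49, 1395], [179, 320, 6, 5, 20], [112, 335, 21, 22, 133], [77, 341, 40, 38, 603], [67, 357, 4, 8, 29]]
scene0.png [[607, 0, 33, 64, 1098], [584, 65, 27, 23, 389], [621, 66, 11, 15, 89], [508, 75, 8, 10, 54], [569, 76, 50, 53, 1036], [505, 88, 16, 42, 437], [635, 92, 5, 9, 38], [524, 94, 12, 24, 143], [609, 115, 31, 29, 667], [490, 117, 13, 8, 73], [599, 135, 11, 17, 153], [611, 142, 29, 28, 601]]
```

```bash
python3 -c "
from rig import manip
print(manip.sign_off(), manip.get_state()['clock'])"
```

```text
the job is handed in; nothing more can be done
the job is handed in; nothing more can be done
```

The fork is on the post and the lever is locked. I handed the job in at about 23.6 s of the 64 s allowed, and sign-off gives no verdict.

**What I did:** I gripped the fork's tail, swung it clockwise by about 0.7 rad to the post's bearing and slid it about 20 mm. I then released it and pushed the rear face with shut fingers until the post was home. Last, I pushed the lever clockwise along its arc until the arm stalled at 11 N, and withdrew clear.

**Last checks (from the cameras and force readings, to about 1–2 mm):**
- **Fork seat:** the rear face is 17.6 mm behind the screw. That puts the seat centre about 68.4 mm out, against a post I measured at 66–67 mm, which fits the 1.5 mm home offset. The last scene view I looked at showed the post seated; I took it before turning the lever.
- **Lever:** it turned about 0.83 rad in both views, from its start near 0.12. It now bears 0.63 to 0.67 rad, against about 0.635 expected at the stop.
- **Lens:** the dot on its mount moved about 0.2 px, roughly 0.5 mm. I saw no tipping, but did not measure its tilt or the fork's flatness.
- **Bystanders:** the changes the image comparison listed were the fork and lever area or looked like the arm and its shadow. I did not measure each bystander's position, and the listing was cut at 12 regions per view.

**Readings that did not fit:**
- The gripper read 34 to 35 mm on the 36 mm bar.
- During the push, the top camera's dot reading jumped by 1–3 px, probably because the arm was in its view. It agreed again within 0.2 px once the arm was clear.

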